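# Square a glass leaf mount into the corner of the setting board

## Robot

A 6-joint arm with a two-finger parallel gripper is mounted at the origin on the work surface. World frame = base frame: x ahead of the robot, y to its left, z up, the work surface at z = 0. Lengths are in mm, angles in rad, forces in N, time in s.
With the tool pointing down it reaches from about 400 to 925 mm from the base axis. Payload 12.5 kg.
Tool frame: the origin (TCP) lies on the centre line of the jaws, within the pads' length; the fingertips stand 25 mm ahead of it and the grasp point (between the pads) lies 6 mm ahead of it (env.tip_extent is the distance from the TCP to the fingertips, in mm); x points along the fingers, z is the direction in which the jaws open and shut, and the axes are right-handed (so a half turn about x gives the same grasp; the last joint's range is limited). The gripper opens to 95 mm and grips with 3 to 60 N. Pads are 20 mm wide; open, the fingers measure 119 mm over their backs; the gripper's body (75 mm by 180 mm) begins 59 mm behind the grasp point.
Start: joints at [1.138, 0.491, 1.559, -0, 1.092, -0.106], TCP at [200.616, 591.943, 239.661] pointing down, gripper open.
Joint ranges: [-3.1, 3.1], [-0.84, 2.19], [0.05, 2.79], [-1.13, 4.28], [0.06, 2.93], [-2.69, 2.69]. Speed limits (rad/s): [2.22, 2.22, 2.79, 3.14, 3.14, 3.14].

## Interface

Orientations are given as [roll, pitch, yaw] about the fixed x, y, z axes, in that order (R = Rz(yaw) Ry(pitch) Rx(roll)).
In Python, from cell import env gives the robot as it stands.
- The arm moves only by the tool step_arm, never from a script. Its argument "rows" is a list of rows, each a list of 6 numbers: the shift along the tool's x, y, z in mm, then the turn, a rotation vector about the tool's x, y, z in rad. In form: [[x, y, z, wx, wy, wz], ...]. A call has 1 to 8 rows; each row shifts and turns the pose as measured when the row begins, along the tool's axes as they then stand; what a row does not reach is not made up. A row lasts 1/8 s, in which the tool goes at most 62.5 mm and 10.7 degrees, less where a joint would pass 70% of its speed; a pose out of reach is approached as far as the arm can. A call is refused whole if a number of a shift passes 62.5 or a number of a turn 0.188, either way. A call with a gripper value outside its range is refused whole. "grip" is the finger opening in mm, from 0 to 95.1, set as the call begins (left out, the last holds). The fingers move at their own pace and stop on an object; the grip force is fixed at half the most. Time passes only in rows, so rows that do not move let the fingers close. It gives the time, the measured TCP pose, the force and the opening at its end, in the units of the state.
- env.state(): the state, without advancing time (a new reading comes with each control period).
- env.read_camera(name): name is "side" or "top" or "wrist"; returns the picture (420x560x3 uint8, red, green, blue); there is no depth.
- env.get_calibration(name): a dict with "fx", "fy", "cx", "cy" (pixels), "D" ([k1, k2, p1, p2, k3] as OpenCV has them; the pictures are not rectified), "pose" (4x4, takes a point from camera to world coordinates); the wrist camera has in their place "hand_eye" (4x4, takes a point from camera to tool coordinates, whose origin is the TCP and whose axes are the tool frame's). Camera axes: x right, y down, z forward; pixel columns grow to the right and rows downward; lengths in mm; the calibration is good to about 2 mm. A picture is of the moment at which its call begins: read the wrist's pose just before it. get_calibration takes no time and is no camera call.
- env.job_done(): hands the job in, once; it reports no verdict.
The state is a dict: "t": time; "joints": joint angles; "qvel": joint speeds; "tau": joint torques, N m; "eef_pos": TCP position; "tcp_rot": TCP orientation; "ft_force": force on the tool from outside, world axes, zero at the start; "moment": the same for the moment, N m; "opening": opening from 0.0 (shut) to 1.0 (fully open).
Only numpy, scipy, OpenCV 4.12 (cv2) and the standard library are available. Lean on these libraries where they do the work, as an engineer would, in place of code of your own. Each camera call takes 0.05 s, during which the arm holds its last target.

## Task

Pick up the bone-handled pusher and use its brass foot to slide the rectangular glass plate across the cork board until it sits squarely up against both brass strips of the corner. Do not touch the plate with the fingers and leave the round lens on the board where it is. Then stand the pusher upright on the desk, off the board, and let go.

Things in the scene. Friction and masses are not known exactly. Their poses are not given: they have to be found in the camera images.
- plate: Rectangular glass plate with a pressed leaf on pale card, 90 x 70 mm, 10 mm thick, about 0.15 kg, loose on the cork. Origin: centre of its underside; x along the 90 mm side, y along the 70 mm side, z up. Starts 30 mm or more short of both strips, its x axis within 15 degrees of the corner's x axis; it belongs that way round.
- corner (a point): Inner point of the brass corner, at cork height, on a fixed cork-faced pine board (260 mm square, 12 mm thick, on the desk). Brass strips with inner faces at x = 0 (stops +x) and y = 0 (stops +y), 15 mm wide, 14 mm above the cork; cork spans x, y from -245 to 0 mm; z up. It points away from the robot, anywhere from ahead-left to ahead-right. Plate's 70 mm end goes to x = 0, 90 mm side to y = 0.
- pusher: Bone-handled pusher standing on the desk left or right of the board (an amber bottle stands on the other side). Round, 106 mm tall, 0.18 kg: brass foot 36 mm in diameter, 18 mm high; thin neck to 30 mm; straight pale handle 24 mm in diameter from 30 to 106 mm. Origin: centre of the foot's underside, z up the handle.
- round_lens: Bystander: round glass lens, 44 mm in diameter, 8 mm thick, lying loose on the board near the board corner opposite the brass corner. Origin: centre of its underside. Leave it there.
Not all that is in view belongs to the job. Several things look just like the pusher: the one meant starts farthest to the robot's left. What is shaped like the plate but black or pink is not meant.

How it is judged (in metres and radians):
On the way, in this order (a step that is already met when the one before it is completed fails the run):
1. the pusher is picked up off the desk (20 mm or more) with the fingers (height (world z) of pusher above 0.02 m and contact force between the fingers and pusher above 1 N), for 0.2 s.
2. the plate is up against both strips, the pusher still in the fingers (x of plate in the frame of corner above -0.055 m and y of plate in the frame of corner above -0.045 m and angle between the x axis of plate and the x axis of corner, either way round below 0.175 rad and contact force between the fingers and pusher above 1 N), for 0.2 s.
At the end, for the whole second after the job is handed in: The plate lies flat on the board, against both brass strips (gap to each under 10 mm) and square to them within 10 degrees; the pusher stands upright (within 10 degrees) on the desk itself, not on the board, released and at rest (x of plate in the frame of corner between -0.055 and -0.04 m and y of plate in the frame of corner between -0.045 and -0.03 m and angle between the x axis of plate and the x axis of corner, either way round below 0.175 rad and angle between plate's own z axis and vertical below 0.06 rad and linear speed of each of plate, pusher below 0.02 m/s and height (world z) of pusher below 0.006 m and angle between pusher's own z axis and vertical below 0.17 rad); the robot touches nothing.
It fails at once if the robot itself (fingers or arm) touches the plate (contact force between any of the fingers, the arm and plate above 0.5 N).
It fails at once if the round lens is moved by more than 20 mm (distance of round_lens from where it was at the start of the episode above 0.02 m).
It also fails if it takes over 58 s, if anything falls off the work surface, if the arm or the gripper's body presses on something with over 40 N, if the wrist force passes 120 N, or if a joint passes its speed limit or range.

## Working session

There is one attempt and no reset: what is moved stays moved. The work goes in short steps, Python scripts to look and compute and a tool call to move; the robot and the scene stay as the last step left them, time stands still between calls to the robot, and variables do not carry over. Pictures are saved under pics/ and viewed, and the job is handed in when it is done.

Besides the shell and the picture viewer there is one more tool, called after ">>>" as name(argument=value, ...) on one line, values as JSON. step_arm: Moves the arm, as the interface text tells. Its arguments: {"type":"object","properties":{"rows":{"type":"array","items":{"type":"array","items":{"type":"number"}}},"grip":{"type":"number"}},"required":["rows"]}

```bash
ls; mkdir -p pics; python3 - <<'E'
from cell import env
import cv2
s=env.state();print(s['t'],s['eef_pos'],s['tcp_rot'],s['opening'])
for n in('top','side'):
    cv2.imwrite(f'pics/{n}0.png',env.read_camera(n)[:,:,::-1]);c=env.get_calibration(n);print(n,c)
print(env.get_calibration('wrist'))
E
```

```text
pics
0.0 [200.50125534 591.74145972 239.06558963] [ 3.01298243  1.56970073 -2.02617885] 1.0000614522900546
top {'fx': 516.378941195621, 'fy': 516.378941195621, 'cx': 272.82401096538376, 'cy': 209.73924438433815, 'D': array([-0.14334832,  0.        ,  0.        ,  0.        ,  0.        ]), 'pose': array([[-2.64885957e-02, -9.89495207e-01,  1.42118223e-01,
         3.61902424e+02],
       [-9.99645848e-01,  2.65829307e-02, -1.23511382e-03,
        -6.50566288e+01],
       [-2.55577967e-03, -1.42100608e-01, -9.89848920e-01,
         1.14912872e+03],
       [ 0.00000000e+00,  0.00000000e+00,  0.00000000e+00,
         1.00000000e+00]])}
side {'fx': 384.17751472243947, 'fy': 384.17751472243947, 'cx': 270.87920733484106, 'cy': 210.827928799574, 'D': array([-0.10866085,  0.        ,  0.        ,  0.        ,  0.        ]), 'pose': array([[-9.48356269e-01, -2.36077750e-01,  2.11867136e-01,
         2.91502895e+02],
       [-3.17204179e-01,  7.08695607e-01, -6.30184136e-01,
         5.62795916e+02],
       [-1.37685565e-03, -6.64844217e-01, -7.46980771e-01,
         7.79781854e+02],
       [ 0.00000000e+00,  0.00000000e+00,  0.00000000e+00,
         1.00000000e+00]])}
{'fx': 309.90488907256156, 'fy': 309.90488907256156, 'cx': 276.1008082959942, 'cy': 202.9139317468888, 'D': array([-0.0694563,  0.       ,  0.       ,  0.       ,  0.       ]), 'hand_eye': array([[-7.64975862e-04, -2.98771213e-01,  9.54324461e-01,
        -1.45263113e+02],
       [-6.04953602e-04, -9.54324427e-01, -2.98771688e-01,
         8.46843019e+01],
       [ 9.99999524e-01, -8.05875150e-04,  5.49292430e-04,
         2.02492593e-01],
       [ 0.00000000e+00,  0.00000000e+00,  0.00000000e+00,
         1.00000000e+00]])}
```

View pics/top0.png

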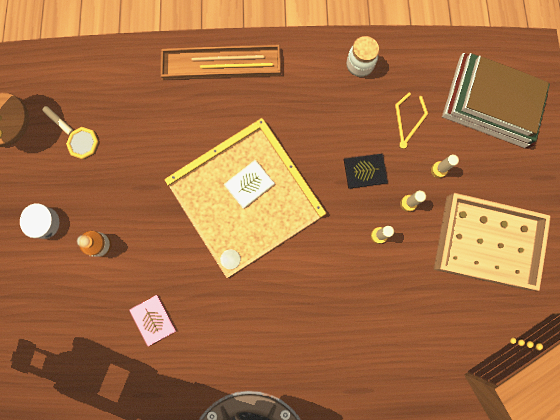

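View pics/side0.png

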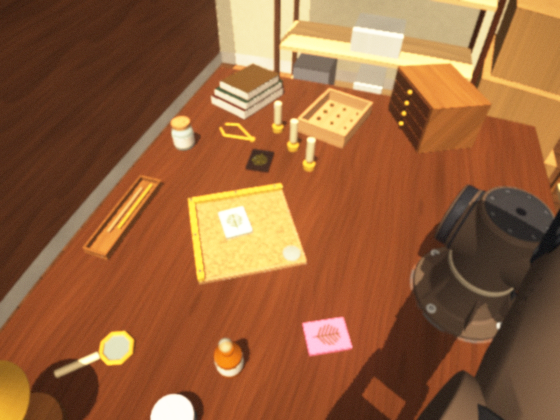

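The top view shows three lookalikes, with their feet at about (379,236), (409,203) and (439,171). The robot's left (+y) is image left, so the one at (379,236) should be the pusher. The white-card plate is at (250,184), the brass corner at (263,122) and the lens at (230,259). The amber bottle is at (95,243). The black card (366,171) and pink card (152,320) are decoys. Next I'll measure these and check a crop.

```bash
cat > h.py <<'E'
import numpy as np, cv2
from cell import env
def ray(n,uv):
    c=env.get_calibration(n);K=np.array([[c['fx'],0,c['cx']],[0,c['fy'],c['cy']],[0,0,1]])
    p=cv2.undistortPoints(np.array(uv,float).reshape(-1,1,2),K,c['D']).reshape(-1,2)
    d=np.c_[p,np.ones(len(p))]
    P=c['pose']if 'pose' in c else tool()@c['hand_eye']
    return P[:3,3],d@P[:3,:3].T
def tool():
    from scipy.spatial.transform import Rotation as R
    s=env.state();T=np.eye(4);T[:3,:3]=R.from_euler('xyz',s['tcp_rot']).as_matrix();T[:3,3]=s['eef_pos'];return T
def onz(n,uv,z):
    o,d=ray(n,uv);return o+d*((z-o[2])/d[:,2])[:,None]
def proj(n,X,T=None):
    c=env.get_calibration(n);K=np.array([[c['fx'],0,c['cx']],[0,c['fy'],c['cy']],[0,0,1]])
    P=np.linalg.inv(c['pose'] if 'pose' in c else (T if T is not None else tool())@c['hand_eye'])
    return cv2.projectPoints(np.array(X,float).reshape(-1,1,3),cv2.Rodrigues(P[:3,:3])[0],P[:3,3],K,c['D'])[0].reshape(-1,2)
E
python3 - <<'E'
from h import *
np.set_printoptions(precision=1,suppress=True)
im=cv2.imread('pics/top0.png')
a=cv2.resize(im[100:290,155:345],(600,600),interpolation=cv2.INTER_CUBIC)
b=cv2.resize(im[150:250,350:470],(600,500),interpolation=cv2.INTER_CUBIC)
cv2.imwrite('pics/a.png',a);cv2.imwrite('pics/b.png',b)
s=cv2.imread('pics/side0.png');cv2.imwrite('pics/c.png',cv2.resize(s[170:290,175:315],(700,600),interpolation=cv2.INTER_CUBIC))
cv2.imwrite('pics/d.png',cv2.resize(s[90:180,250:330],(533,600),interpolation=cv2.INTER_CUBIC))
print(onz('top',[(379,236),(409,203),(439,171)],9))
print(onz('top',[(388,231),(419,197),(453,160)],106))
print(onz('side',[(309,166),(293,146),(278,128)],9))
print(onz('side',[(310,140),(294,121),(278,103)],106))
E
```

```text
[[ 460.2 -301.4    9. ]
 [ 532.7 -374.     9. ]
 [ 605.  -449.3    9. ]]
[[ 461.5 -300.4  106. ]
 [ 530.2 -369.7  106. ]
 [ 607.4 -449.1  106. ]]
[[ 458.6 -294.7    9. ]
 [ 530.9 -370.8    9. ]
 [ 605.2 -446.7    9. ]]
[[ 462.7 -294.6  106. ]
 [ 531.1 -368.3  106. ]
 [ 606.2 -446.2  106. ]]
```

View pics/a.png

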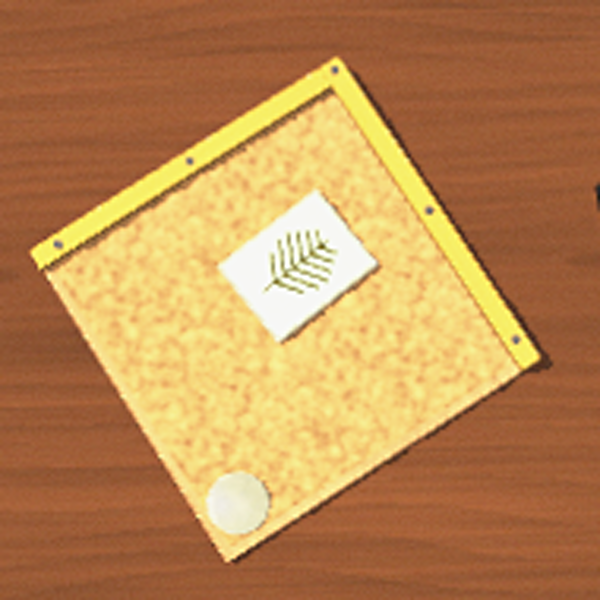

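View pics/b.png

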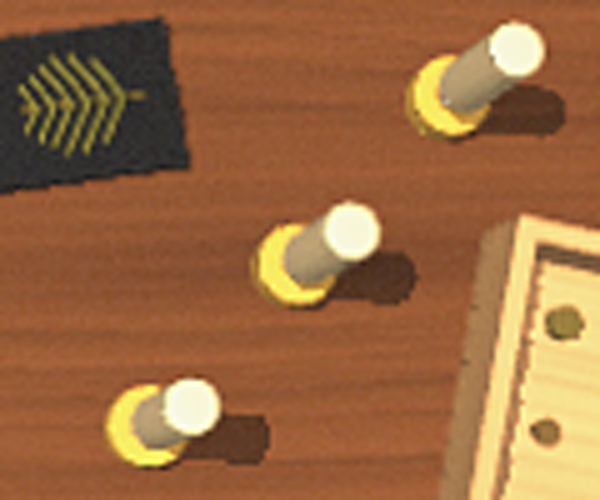

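View pics/c.png

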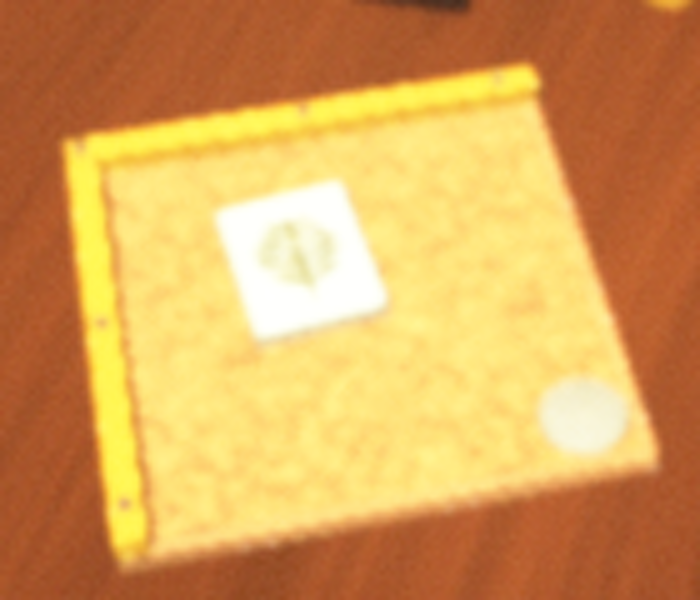

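View pics/d.png

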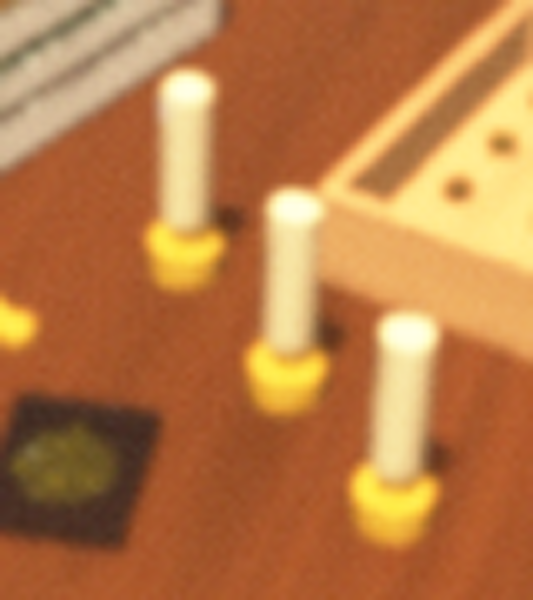

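Both views agree on the pusher. The three lookalikes stand at y≈-298, -371 and -448, so the one at (460,-298) is farthest left. It is at pixel (379,236) in the top view. Next I'll measure the board corner, plate and lens.

```bash
python3 - <<'E'
from h import *
np.set_printoptions(precision=1,suppress=True)
im=cv2.imread('pics/top0.png').astype(int)
B,G,R=im[...,0],im[...,1],im[...,2]
m=((G>130)).astype(np.uint8);roi=np.zeros_like(m);roi[110:285,160:335]=1;m*=roi
m=cv2.morphologyEx(m,cv2.MORPH_CLOSE,np.ones((5,5)))
c=max(cv2.findContours(m,0,1)[0],key=cv2.contourArea).reshape(-1,2)
q=cv2.approxPolyDP(c,8,True).reshape(-1,2);print('board',q)
def fitlines(c,q):
    L=[]
    for i in range(len(q)):
        a,b=q[i].astype(float),q[(i+1)%len(q)].astype(float);d=(b-a)/np.linalg.norm(b-a);n=np.array([-d[1],d[0]])
        t=(c-a)@d;w=np.abs((c-a)@n)
        s=c[(w<3)&(t>6)&(t<np.linalg.norm(b-a)-6)]
        vx,vy,x0,y0=cv2.fitLine(s.astype(np.float32),cv2.DIST_HUBER,0,.01,.01).ravel();L.append((vx,vy,x0,y0))
    P=[]
    for i in range(len(L)):
        a=L[i-1];b=L[i];t=np.linalg.solve([[a[0],-b[0]],[a[1],-b[1]]],[b[2]-a[2],b[3]-a[3]]);P.append([a[2]+t[0]*a[0],a[3]+t[0]*a[1]])
    return np.array(P)
bp=fitlines(c,q);print(bp)
for z in(12,26):
    W=onz('top',bp,z);print(z,W[:,:2].tolist(),np.linalg.norm(W-np.roll(W,-1,0),axis=1))
m=((B>190)).astype(np.uint8);roi[:]=0;roi[150:215,215:285]=1;m*=roi
m=cv2.morphologyEx(m,cv2.MORPH_CLOSE,np.ones((5,5)))
c=max(cv2.findContours(m,0,1)[0],key=cv2.contourArea).reshape(-1,2)
q=cv2.boxPoints(cv2.minAreaRect(c));pp=fitlines(c,q)
W=onz('top',pp,22);print('plate',pp,W.tolist(),np.linalg.norm(W-np.roll(W,-1,0),axis=1),W.mean(0))
d=np.diff(np.r_[W,W[:1]],axis=0);print(np.degrees(np.arctan2(d[:,1],d[:,0])))
print('lens',onz('top',[(155+238/3.158,100+503/3.158)],20))
# strip inner edge points (crop) at z=26 hidden? report
cr=lambda x,y:(155+(x+.5)/3.158-.5,100+(y+.5)/3.158-.5)
print('outer tip,L,R z26',onz('top',[cr(336,57),cr(31,248),cr(542,358)],26))
print('inner right strip z26',onz('top',[cr(340,92),cr(520,368)],26))
print('side tip L R',onz('side',[(175+x/5,170+y/5) for x,y in [(65,142),(116,555),(533,65)]],26))
print('side plate',onz('side',[(175+x/5,170+y/5) for x,y in [(216,210),(342,182),(388,303),(260,340)]],22))
E
```

```text
board [[262 118]
 [165 178]
 [226 277]
 [325 213]]
[[261.8 117.2]
 [164.2 178.6]
 [226.4 277.4]
 [325.7 213.1]]
12 [[740.2510734886928, -46.924568742182615], [602.8758755990251, 177.24422978818382], [378.1569781426297, 39.18944513987894], [514.5132559176373, -183.9242761325053]] [262.9 263.7 261.5 264.1]
26 [[735.5929543251459, -47.14780542176263], [599.9090801449947, 174.2610916874408], [377.95685676865907, 37.90599762429821], [512.634355483945, -182.4608120330103]] [259.7 260.5 258.3 260.8]
plate [[223.4 183.7]
 [254.9 160.1]
 [272.9 182.8]
 [242.5 206.9]] [[585.1805004251823, 42.04545081873415, 22.0], [637.1036720135033, -29.354027484762618, 22.0], [584.1663067292333, -68.3230371280278, 22.0], [531.8461642668876, 0.36690869029085604, 22.0]] [88.3 65.7 86.3 67.7] [584.6 -13.8  22. ]
[ -54.  -143.6  127.3   38. ]
lens [[417.2  29.1  20. ]]
outer tip,L,R z26 [[ 734.5  -45.4   26. ]
 [ 600.8  173.6   26. ]
 [ 512.7 -183.7   26. ]]
inner right strip z26 [[ 708.2  -47.7   26. ]
 [ 506.1 -168.1   26. ]]
side tip L R [[ 733.6  -44.8   26. ]
 [ 594.4  181.8   26. ]
 [ 509.9 -181.9   26. ]]
side plate [[637.  -28.6  22. ]
 [581.1 -68.3  22. ]
 [529.    1.5  22. ]
 [581.3  43.9  22. ]]
```

The corner is at about (714,-41.5), with its x axis at -58.5°. The plate centre is at about (583.5,-13.5), at about -53.2°. The sizes check out: outer board edge 260 mm and plate about 88x67 mm. The foot has to move from the desk to beside the plate. First I'll check the tool axes and plan moves.

```bash
cat >> h.py <<'E'
def go(x,y,z):
    T=tool();d=T[:3,:3].T@(np.array([x,y,z])-T[:3,3]);return d
C=np.array([714.2,-41.5]);A=np.radians(-58.5);XC=np.array([np.cos(A),np.sin(A)]);YC=np.array([-np.sin(A),np.cos(A)])
def c2w(x,y): return C+x*XC+y*YC
def w2c(p): d=np.array(p)[:2]-C; return d@XC,d@YC
E
python3 - <<'E'
from h import *
np.set_printoptions(precision=3,suppress=True)
print(tool());print(env.state()['joints'])
E
```

```text
[[ -0.     -0.947   0.321 200.506]
 [ -0.001   0.321   0.947 591.77 ]
 [ -1.      0.     -0.001 239.141]
 [  0.      0.      0.      1.   ]]
[ 1.138  0.491  1.559  0.     1.092 -0.106]
```

>>> step_arm(rows=[[0,-50,-25,0,0,0],[2,-54,-28,0,0,0],[2,-54,-30,0,0,0],[2,-54,-30,0,0,0],[2,-54,-30,0,0,0],[2,-54,-30,0,0,0],[2,-54,-30,0,0,0],[2,-54,-30,0,0,0]])

```text
t: 1.1
eef_pos: [534.4, 230.3, 223.0]
tcp_rot: [2.644, 1.568, -2.388]
ft_force: [0.6, 1.5, 1.0]
opening: 0.999
```

```bash
python3 - <<'E'
from h import *
np.set_printoptions(precision=3,suppress=True)
s=env.state();print(s['t'],s['eef_pos'],s['joints']);print(go(460.5,-298,150))
E
```

```text
1.1 [534.39  230.316 223.04 ] [ 0.294  0.448  1.685 -0.002  1.011 -0.956]
[  74.323  -95.968 -524.575]
```

>>> step_arm(rows=[[0,-4,-58,0,0,0],[0,-6,-60,0,0,0],[0,-10,-60,0,0,0],[0,-12,-60,0,0,0],[0,-14,-60,0,0,0],[0,-14,-60,0,0,0],[4,-16,-60,0,0,0],[6,-16,-60,0,0,0]])

```text
t: 2.1
eef_pos: [470.1, -261.4, 212.7]
tcp_rot: [2.589, 1.567, -2.444]
ft_force: [1.0, 0.6, -0.4]
opening: 0.998
```

```bash
python3 - <<'E'
from h import *
np.set_printoptions(precision=3,suppress=True)
s=env.state();print(s['t'],s['eef_pos'],s['joints']);print(go(460.5,-298,150))
E
```

```text
2.1 [ 470.096 -261.362  212.656] [-0.628  0.399  1.804 -0.005  0.939 -1.876]
[ 62.778  -2.55  -37.586]
```

>>> step_arm(rows=[[10,-2,-20,0,0,0],[20,0,-16,0,0,0],[25,0,-2,0,0,0],[0,0,0,0,0,0]])

```text
t: 2.6
eef_pos: [457.9, -303.9, 155.0]
tcp_rot: [2.262, 1.566, -2.777]
ft_force: [0.6, -0.8, 0.6]
opening: 0.999
```

```bash
python3 - <<'E'
from h import *
np.set_printoptions(precision=2,suppress=True)
s=env.state();print(s['t'],s['eef_pos'],go(460.5,-298,150))
T=tool()
w=env.read_camera('wrist');cv2.imwrite('pics/w1.png',w[:,:,::-1]);t=env.read_camera('top');cv2.imwrite('pics/t1.png',t[:,:,::-1])
print(proj('wrist',[[460.5,-298,106],[460.5,-298,0]],T))
E
```

```text
2.6 [ 457.88 -303.91  155.  ] [ 4.98 -0.61  6.45]
[[285.33 237.42]
 [282.57 195.17]]
```

View pics/w1.png

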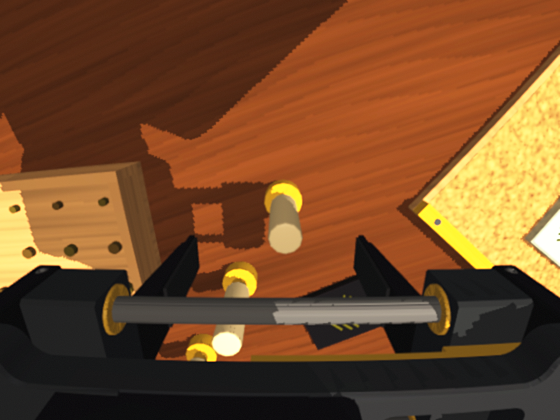

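The wrist view puts the pusher top at (285,238), against a predicted (285.3,237.4), so (460.5,-298) is confirmed. Now I'll descend with that offset.

>>> step_arm(rows=[[2,0,6,0,0,0],[18,0,0,0,0,0],[20,0,0,0,0,0],[18,0,0,0,0,0],[12,0,0,0,0,0],[4,0,0,0,0,0],[0,0,0,0,0,0]])

```text
t: 3.58
eef_pos: [464.2, -296.8, 86.2]
tcp_rot: [-2.299, 1.56, -1.05]
ft_force: [-0.3, -0.9, -0.8]
opening: 1.001
```

```bash
python3 - <<'E'
from h import *
np.set_printoptions(precision=2,suppress=True)
s=env.state();print(s['t'],s['eef_pos'],go(460.5,-298,81))
print(tool())
E
```

```text
3.575 [ 464.19 -296.77   86.2 ] [ 5.19  3.15 -2.3 ]
[[   0.01   -0.95    0.32  464.19]
 [  -0.01    0.32    0.95 -296.77]
 [  -1.     -0.01   -0.01   86.2 ]
 [   0.      0.      0.      1.  ]]
```

>>> step_arm(rows=[[5,3,-2,0,-0.006,0.012],[1,1,-0.5,0,0,0]])

```text
t: 3.82
eef_pos: [459.7, -298.2, 80.8]
tcp_rot: [1.983, 1.567, -3.051]
ft_force: [-0.5, 0.0, -0.3]
opening: 0.998
```

>>> step_arm(rows=[[0,0,0,0,0,0],[0,0,0,0,0,0],[0,0,0,0,0,0],[0,0,0,0,0,0],[0,0,0,0,0,0]], grip=0)

```text
t: 4.45
eef_pos: [459.7, -298.4, 81.1]
tcp_rot: [2.129, 1.568, -2.906]
ft_force: [0.4, -0.1, -0.1]
opening: 0.532
```

```bash
python3 - <<'E'
from h import *
np.set_printoptions(precision=4,suppress=True)
s=env.state();print(s['t'],s['eef_pos'],s['opening']*95.1,s['ft_force'])
print(tool())
E
```

```text
4.45 [ 459.7085 -298.446    81.1421] 50.63230848943173 [ 0.3582 -0.0509 -0.1269]
[[  -0.003    -0.9485    0.3169  459.7085]
 [  -0.0007    0.3169    0.9485 -298.446 ]
 [  -1.        0.0026   -0.0016   81.1421]
 [   0.        0.        0.        1.    ]]
```

Still closing.

>>> step_arm(rows=[[0,0,0,0,0,0],[0,0,0,0,0,0],[0,0,0,0,0,0],[0,0,0,0,0,0],[0,0,0,0,0,0],[0,0,0,0,0,0]])

```text
t: 5.2
eef_pos: [459.7, -298.4, 81.2]
tcp_rot: [2.113, 1.568, -2.921]
ft_force: [0.7, -0.3, 0.7]
opening: 0.247
```

>>> step_arm(rows=[[-8,0,0,0,0,0],[-16,0,0,0,0,0],[-20,0,0,0,0,0],[-16,0,0,0,0,0],[0,0,0,0,0,0]])

```text
t: 5.82
eef_pos: [460.0, -298.4, 146.3]
tcp_rot: [2.526, 1.568, -2.509]
ft_force: [-0.4, -0.9, -2.6]
opening: 0.25
```

```bash
python3 - <<'E'
from h import *
np.set_printoptions(precision=3,suppress=True)
s=env.state();print(s['t'],s['eef_pos'],s['opening']*95.1,s['ft_force'])
T=tool();print(T)
w=env.read_camera('wrist');cv2.imwrite('pics/w2.png',w[:,:,::-1]);t=env.read_camera('side');cv2.imwrite('pics/s2.png',cv2.resize(t[60:260,180:400,::-1],(660,600),interpolation=cv2.INTER_CUBIC))
# start pose for foot: corner frame
print('y-push start', c2w(-92,-96.7-35-18-14), 'in c', w2c([460.5,-298]))
E
```

```text
5.825 [ 460.005 -298.39   146.252] 23.806248928512755 [-0.44  -0.885 -2.642]
[[  -0.002   -0.948    0.317  460.005]
 [  -0.002    0.317    0.948 -298.39 ]
 [  -1.       0.001   -0.002  146.252]
 [   0.       0.       0.       1.   ]]
y-push start [526.553 -48.59 ] in c (np.float64(86.14431628838837), np.float64(-350.3356915462741))
```

View pics/s2.png

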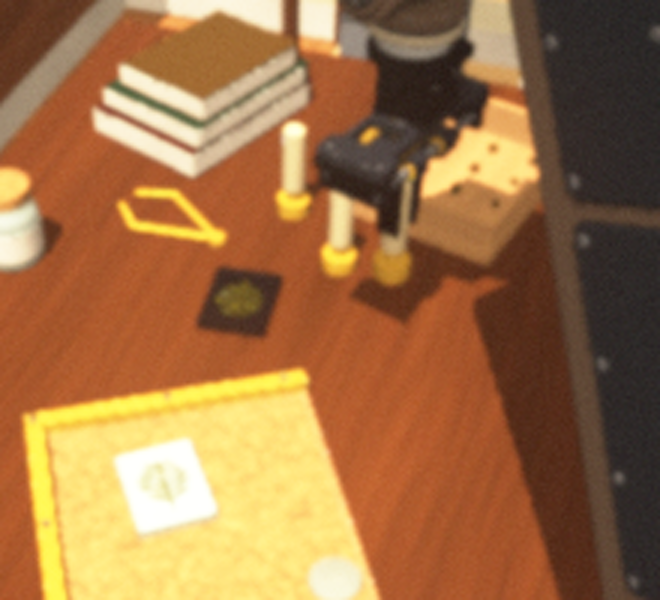

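View pics/w2.png

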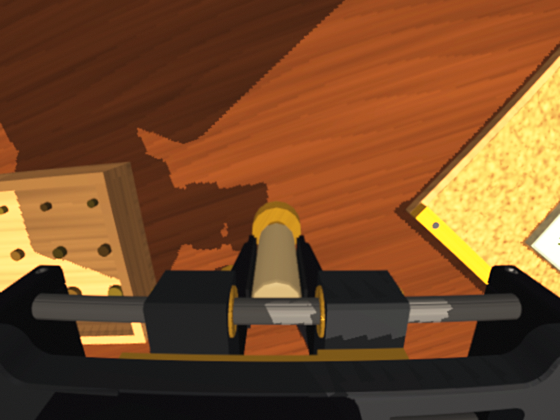

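The grip is good: opening 23.8 mm against a 24 mm handle, and the pusher is about 65 mm up. The TCP is about 81 mm above the foot's underside. Next I'll go over the board to the start of the y-push.

```bash
python3 - <<'E'
from h import *
np.set_printoptions(precision=1,suppress=True)
p=c2w(-87.5,-166);print(p,go(*p,146));
T=tool()[:3,:3]
print('unit xc,yc in tool',np.round(T.T@np.r_[XC,0],3),np.round(T.T@np.r_[YC,0],3))
E
```

```text
[526.9 -53.6] [ -1.4  13.6 253.2]
unit xc,yc in tool [-0.  -0.8 -0.6] [-0.  -0.6  0.8]
```

>>> step_arm(rows=[[0,1,40,0,0,0],[0,2,55,0,0,0],[0,3,60,0,0,0],[0,4,58,0,0,0],[0,3,30,0,0,0],[0,0,8,0,0,0],[0,0,0,0,0,0]])

```text
t: 6.8
eef_pos: [527.4, -49.6, 140.5]
tcp_rot: [1.734, 1.561, 2.981]
ft_force: [0.7, 0.3, -1.1]
opening: 0.248
```

```bash
cat > st.py <<'E'
from h import *
import sys
np.set_printoptions(precision=4,suppress=True)
s=env.state();T=tool();R=T[:3,:3];print(s['t'],s['eef_pos'],np.array(s['ft_force']),s['opening']*95.1)
print('corner xy',w2c(s['eef_pos']),'pusher z',s['eef_pos'][2]-81.2,'toolx',R[:,0],'jaw',np.degrees(np.arctan2(R[1,2],R[0,2])))
print('fix tilt',R.T@np.cross(R[:,0],[0,0,-1]))
print('XC,YC in tool',R.T@np.r_[XC,0],R.T@np.r_[YC,0])
if len(sys.argv)>3:
    a=[float(v) for v in sys.argv[1:4]];p=c2w(a[0],a[1]);print('delta',go(*p,a[2]+81.2))
E
python3 st.py -87.5 -166 14
```

```text
6.8 [527.3736 -49.5589 140.5431] [ 0.6687  0.2984 -1.1417] 23.54747784931464
corner xy (np.float64(-90.7451637004027), np.float64(-163.50648465955976)) pusher z 59.34314084517304 toolx [-0.0093  0.0015 -1.    ] jaw 71.40981765117338
fix tilt [ 0.     -0.0015 -0.0093]
XC,YC in tool [-0.0061 -0.767  -0.6416] [-0.0071 -0.6415  0.7671]
delta [45.339  -1.3097 -3.9254]
```

>>> step_arm(rows=[[10,-1,-4,0,-0.002,-0.009],[14,0,0,0,0,0],[12,0,0,0,0,0],[7,0,0,0,0,0],[0,0,0,0,0,0]])

```text
t: 7.42
eef_pos: [526.0, -57.2, 93.3]
tcp_rot: [1.455, 1.569, 2.697]
ft_force: [0.5, 0.8, -1.0]
opening: 0.25
```

```bash
python3 st.py -87.5 -160 14; python3 - <<'E'
from h import *
t=env.read_camera('top');cv2.imwrite('pics/t3.png',cv2.resize(t[100:290,155:345,::-1],(600,600),interpolation=cv2.INTER_CUBIC));t=env.read_camera('side');cv2.imwrite('pics/s3.png',cv2.resize(t[170:290,175:315,::-1],(700,600),interpolation=cv2.INTER_CUBIC))
E
```

```text
7.425 [525.99   -57.1717  93.3389] [ 0.4515  0.7513 -1.0167] 23.741486714959944
corner xy (np.float64(-84.97714416705921), np.float64(-168.66382704872268)) pusher z 12.13889346532801 toolx [-0.0014  0.0007 -1.    ] jaw 71.16149971764615
fix tilt [-0.      0.0002 -0.0016]
XC,YC in tool [-0.0013 -0.7698 -0.6383] [-0.0009 -0.6383  0.7698]
delta [-1.8652 -3.5846  8.2802]
```

View pics/t3.png

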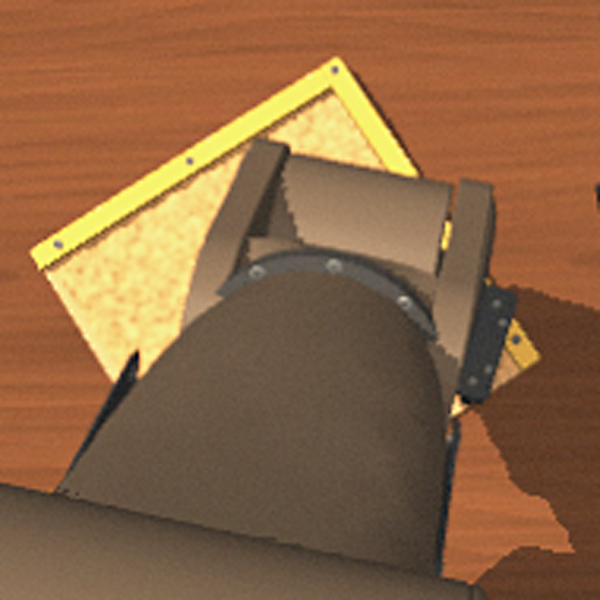

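View pics/s3.png

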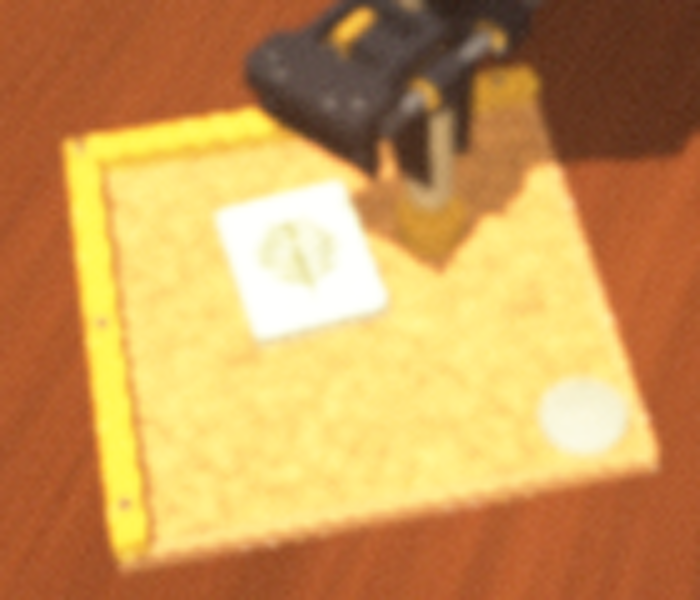

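The foot stands beside the plate's near long side, and the plate has not moved. I'll start the y-push.

>>> step_arm(rows=[[-2,-2,6,0,0,0],[0,-4,6,0,0,0],[0,-4,5,0,0,0],[0,-4,5,0,0,0],[0,-4,5,0,0,0],[0,-4,5,0,0,0]])

```text
t: 8.28
eef_pos: [559.7, -32.0, 97.1]
tcp_rot: [-1.123, 1.57, 0.12]
ft_force: [-1.0, -0.1, -1.5]
opening: 0.249
```

```bash
python3 st.py -87.5 -95 14; python3 - <<'E'
from h import *
t=env.read_camera('side');cv2.imwrite('pics/s4.png',cv2.resize(t[170:290,175:315,::-1],(700,600),interpolation=cv2.INTER_CUBIC))
E
```

```text
8.275 [559.6905 -32.0377  97.1093] [-1.0134 -0.1354 -1.4635] 23.673670132602048
corner xy (np.float64(-88.79894748683236), np.float64(-126.79699337937907)) pusher z 15.909263517389121 toolx [ 0.0006  0.0001 -1.    ] jaw 71.20927777530449
fix tilt [0.     0.0003 0.0006]
XC,YC in tool [ 0.0003 -0.7693 -0.6389] [ 0.0006 -0.6389  0.7693]
delta [  1.9275 -21.3131  23.6309]
```

View pics/s4.png

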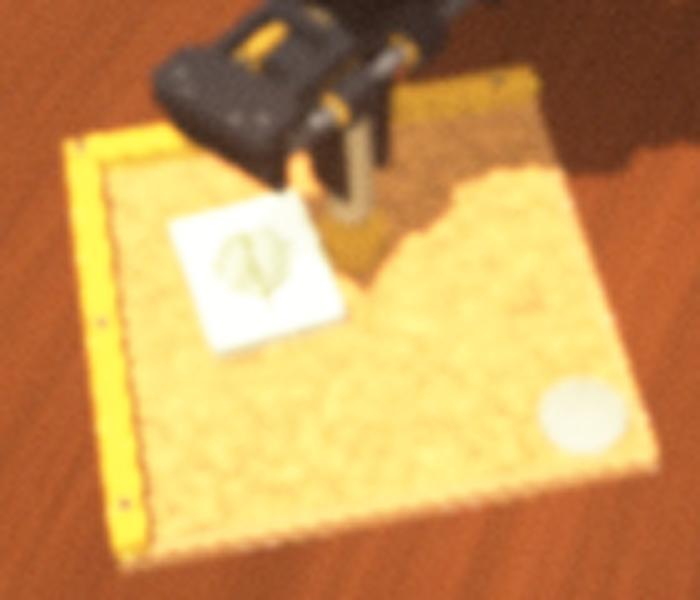

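```bash
cat > pl.py <<'E'
from h import *
import sys
def plate(cam,img=None):
    im=(env.read_camera(cam)[:,:,::-1] if img is None else img)
    hsv=cv2.cvtColor(im.copy(),cv2.COLOR_BGR2HSV)
    m=((hsv[...,1]<60)&(hsv[...,2]>170)).astype(np.uint8);r=np.zeros_like(m)
    if cam=='side': r[175:262,185:275]=1
    else: r[110:285,160:335]=1
    m=cv2.morphologyEx(m*r,cv2.MORPH_CLOSE,np.ones((7,7)))
    c=max(cv2.findContours(m,0,1)[0],key=cv2.contourArea).reshape(-1,2).astype(float)
    W=onz(cam,c,22)[:,:2];P=np.array([w2c(p) for p in W],np.float32)
    (cx,cy),(w,h),a=cv2.minAreaRect(P)
    print(cam,'plate in corner',round(cx,1),round(cy,1),'size',round(w,1),round(h,1),'ang',round(a,1),'max xy',P.max(0))
    return P
if __name__=='__main__':
    for c in sys.argv[1:]: plate(c)
E
python3 - <<'E'
from pl import *
plate('side',cv2.imread('pics/side0.png'));plate('top',cv2.imread('pics/top0.png'))
E
python3 pl.py side
```

```text
side plate in corner -92.3 -96.2 size 93.1 69.7 ang 5.9 max xy [-43.20966  -57.593723]
top plate in corner -91.2 -96.5 size 89.2 70.1 ang 5.7 max xy [-43.330048 -58.089428]
side plate in corner -93.8 -71.6 size 93.6 71.2 ang 7.3 max xy [-45.40877  -32.757507]
```

>>> step_arm(rows=[[0,-6,4,0,0,0],[0,-5,5,0,0,0],[0,-4,5,0,0,0],[0,-4,5,0,0,0],[0,-2,3,0,0,0]])

```text
t: 9.0
eef_pos: [587.4, -17.3, 96.7]
tcp_rot: [1.899, 1.569, -3.141]
ft_force: [-8.0, -3.7, 1.1]
opening: 0.25
```

```bash
python3 st.py -87.5 -90 14; python3 pl.py side
```

```text
9.0 [587.4422 -17.2501  96.7393] [-8.009  -3.6792  1.0779] 23.796747242209964
corner xy (np.float64(-86.90717985721845), np.float64(-95.4082892283117)) pusher z 15.53931416754672 toolx [-0.0023 -0.     -1.    ] jaw 71.22798463128692
fix tilt [-0.     -0.0007 -0.0022]
XC,YC in tool [-0.0012 -0.7691 -0.6391] [-0.0019 -0.6391  0.7691]
delta [ 1.5295 -3.004   4.5395]
side plate in corner -96.6 -42.8 size 93.6 70.7 ang 11.8 max xy [-45.33029    -1.3700252]
```

The plate's leading corner is on the strip at about 8 N and the plate is at +11.8°. I'll back off, shift toward the plate's rear and push it flush.

>>> step_arm(rows=[[0,7,-9,0,0,0],[0,8,5,0,0,0],[0,8,8,0,0,0],[0,0,0,0,0,0]])

```text
t: 9.55
eef_pos: [565.8, -4.7, 96.9]
tcp_rot: [1.642, 1.57, 2.884]
ft_force: [-0.5, 1.0, -2.0]
opening: 0.247
```

```bash
python3 st.py -109 -94 14; python3 pl.py side
```

```text
9.55 [565.792   -4.7382  96.8805] [-0.5138  0.9843 -1.9986] 23.48265886156421
corner xy (np.float64(-108.88750450019188), np.float64(-107.3306287996773)) pusher z 15.680523638025022 toolx [-0.0012  0.0003 -1.    ] jaw 71.21083215368064
fix tilt [ 0.     -0.0001 -0.0013]
XC,YC in tool [-0.0009 -0.7693 -0.6389] [-0.0009 -0.6389  0.7693]
delta [ 1.6689 -8.4327 10.327 ]
side plate in corner -96.4 -42.4 size 93.3 71.2 ang 12.0 max xy [-48.771904   -1.3700252]
```

>>> step_arm(rows=[[1,-3,4,0,0,0],[0,-3,3,0,0,0],[0,-2,3,0,0,0],[0,-2,2,0,0,0]])

```text
t: 10.1
eef_pos: [580.3, 3.5, 95.6]
tcp_rot: [1.808, 1.569, 3.051]
ft_force: [-1.5, -0.2, -0.5]
opening: 0.248
```

```bash
python3 st.py -109 -90 14; python3 pl.py side
```

```text
10.1 [580.2972   3.4595  95.6123] [-1.4519 -0.2231 -0.516 ] 23.605323127890838
corner xy (np.float64(-108.29824927603266), np.float64(-90.67960562003546)) pusher z 14.412335815821962 toolx [-0.0019  0.0002 -1.    ] jaw 71.20510741134328
fix tilt [-0.     -0.0005 -0.0019]
XC,YC in tool [-0.0011 -0.7693 -0.6388] [-0.0015 -0.6388  0.7693]
delta [0.4121 0.105  0.9713]
side plate in corner -95.8 -36.0 size 94.4 70.1 ang 2.2 max xy [-48.25724    -0.6867911]
```

>>> step_arm(rows=[[0,-1.5,2,0,0,0],[0,-1,1,0,0,0]])

```text
t: 10.4
eef_pos: [582.8, 5.0, 95.5]
tcp_rot: [2.041, 1.565, -2.999]
ft_force: [-7.7, -7.0, 3.9]
opening: 0.25
```

```bash
python3 st.py -109 -90 14; python3 pl.py side
```

```text
10.4 [582.7947   5.0249  95.4502] [-7.6608 -6.9809  3.8787] 23.817335343884196
corner xy (np.float64(-108.32806288046153), np.float64(-87.7322521974981)) pusher z 14.25018405416688 toolx [-0.0052 -0.0008 -1.    ] jaw 71.23506428809749
fix tilt [ 0.     -0.0024 -0.0047]
XC,YC in tool [-0.0021 -0.769  -0.6392] [-0.0049 -0.6392  0.769 ]
delta [ 0.2626  1.9651 -1.3138]
side plate in corner -95.1 -34.1 size 94.4 69.8 ang 0.2 max xy [-47.996517     0.84436595]
```

The plate is flush on the y strip: ang 0.2, y -34.1. Now I'll go round to its -x end.

>>> step_arm(rows=[[0,10,-12,0,0.002,0.004],[0,14,10,0,0,0],[0,20,16,0,0,0],[0,20,18,0,0,0],[0,-8,12,0,0,0],[0,-16,19,0,0,0],[0,-16,18,0,0,0],[0,0,0,0,0,0]])

```text
t: 11.45
eef_pos: [584.2, 97.9, 96.4]
tcp_rot: [1.987, 1.565, -3.051]
ft_force: [-0.2, 0.5, -1.7]
opening: 0.247
```

```bash
python3 st.py -175 -36 14; python3 pl.py side
```

```text
11.45 [584.245   97.9118  96.3671] [-0.1996  0.4546 -1.6744] 23.466014321881993
corner xy (np.float64(-186.7693663612752), np.float64(-37.96240228342871)) pusher z 15.167122810050856 toolx [-0.0059 -0.0005 -1.    ] jaw 71.34004363103449
fix tilt [-0.     -0.0024 -0.0054]
XC,YC in tool [-0.0026 -0.7678 -0.6406] [-0.0053 -0.6406  0.7678]
delta [  1.1261 -10.3003  -6.0304]
side plate in corner -124.5 -6.7 size 17.7 33.5 ang 83.4 max xy [-106.8486      1.167661]
```

>>> step_arm(rows=[[1,-8,-4,0,-0.002,-0.005],[0,-7,-6,0,0,0],[0,-6,-5,0,0,0],[0,-6,-5,0,0,0],[0,-6,-5,0,0,0],[0,-6,-5,0,0,0],[0,-6,-5,0,0,0]])

```text
t: 12.38
eef_pos: [615.3, 45.9, 95.2]
tcp_rot: [1.977, 1.568, -3.062]
ft_force: [-0.6, 0.9, -1.0]
opening: 0.249
```

```bash
python3 st.py -110 -36 14; python3 pl.py side top;python3 - <<'E'
from h import *
t=env.read_camera('side');cv2.imwrite('pics/s5.png',cv2.resize(t[170:290,175:315,::-1],(700,600),interpolation=cv2.INTER_CUBIC))
cv2.imwrite('pics/w5.png',env.read_camera('wrist')[:,:,::-1])
E
```

```text
12.375 [615.2831  45.8697  95.1607] [-0.6436  0.9316 -1.0444] 23.66391358421746
corner xy (np.float64(-126.17884935661246), np.float64(-38.69003430423559)) pusher z 13.960747946235685 toolx [-0.0026 -0.0002 -1.    ] jaw 71.25857226695982
fix tilt [ 0.     -0.001  -0.0024]
XC,YC in tool [-0.0012 -0.7687 -0.6396] [-0.0023 -0.6396  0.7687]
delta [ -0.0648 -14.1577  -8.2793]
side plate in corner -71.5 -11.7 size 75.0 23.8 ang 2.3 max xy [-34.389595    1.3852497]
top plate in corner -33.9 -35.6 size 37.9 69.3 ang 0.6 max xy [-14.691104   -0.7893261]
```

View pics/s5.png

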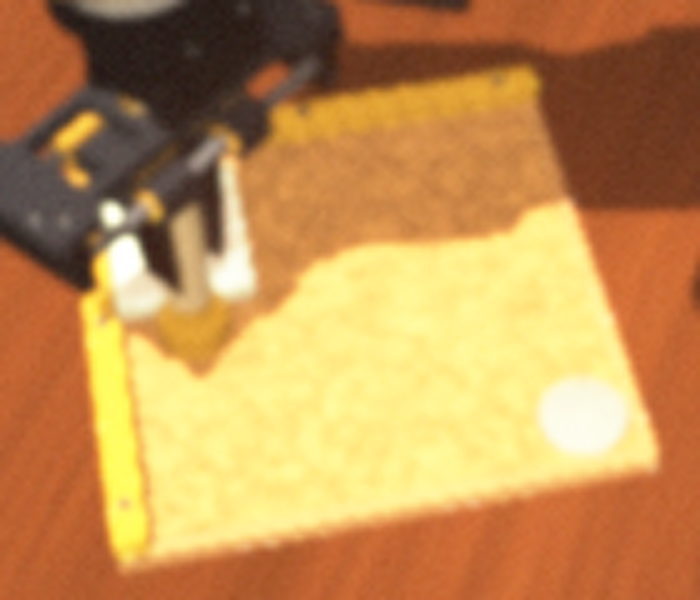

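View pics/w5.png

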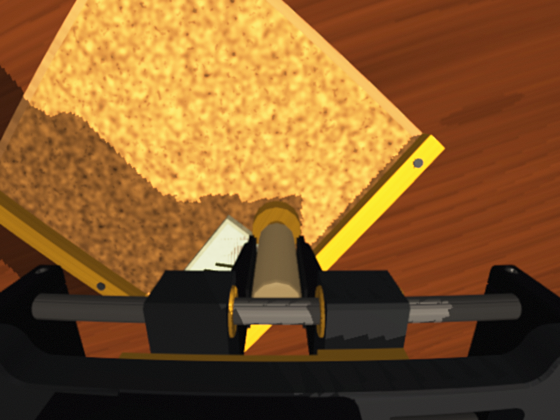

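The plate is tracking square, with its front edge about 15 mm short of the x strip. I'll continue.

>>> step_arm(rows=[[0,-5,-3,0,0,0],[0,-4,-3,0,0,0],[0,-3,-2,0,0,0],[0,-2,-1.5,0,0,0]])

```text
t: 13.08
eef_pos: [625.1, 32.9, 95.0]
tcp_rot: [1.735, 1.566, 2.979]
ft_force: [-3.3, 8.6, 2.4]
opening: 0.251
```

```bash
python3 st.py -110 -36 14; python3 pl.py top
```

```text
13.075 [625.1257  32.936   94.9764] [-3.2742  8.5901  2.4285] 23.894077134569038
corner xy (np.float64(-110.00829042325266), np.float64(-37.05564278242778)) pusher z 13.776426767386752 toolx [-0.0043  0.0007 -1.    ] jaw 71.27436950656602
fix tilt [ 0.     -0.0007 -0.0043]
XC,YC in tool [-0.0029 -0.7686 -0.6398] [-0.0033 -0.6398  0.7686]
delta [-0.2271 -0.6808  0.8059]
top plate in corner -17.5 -35.5 size 69.3 33.5 ang 89.8 max xy [-0.66296613 -0.7893261 ]
```

Contact with the x strip at about 9 N. I'll press 1 mm more and hold.

>>> step_arm(rows=[[0,-1,-0.8,0,0,0],[0,-0.4,-0.3,0,0,0],[0,0,0,0,0,0]])

```text
t: 13.5
eef_pos: [625.1, 33.1, 95.0]
tcp_rot: [1.427, 1.563, 2.671]
ft_force: [-1.0, 0.9, -1.4]
opening: 0.244
```

>>> step_arm(rows=[[0,8,6,0,0,0.004],[0,16,14,0,0,0],[-10,20,16,0,0,0],[-25,20,10,0,0,0],[-25,15,0,0,0,0],[0,0,0,0,0,0]])

```text
t: 14.25
eef_pos: [560.8, 109.1, 159.2]
tcp_rot: [1.447, 1.56, 2.693]
ft_force: [0.1, 0.3, -2.0]
opening: 0.25
```

```bash
python3 st.py -109 -36 14; python3 pl.py side top;python3 - <<'E'
from h import *
t=env.read_camera('side');cv2.imwrite('pics/s6.png',cv2.resize(t[170:290,175:315,::-1],(700,600),interpolation=cv2.INTER_CUBIC))
cv2.imwrite('pics/t6.png',env.read_camera('top')[:,:,::-1])
cv2.imwrite('pics/w6.png',env.read_camera('wrist')[:,:,::-1])
E
```

```text
14.25 [560.7733 109.0667 159.1605] [ 0.1024  0.2661 -2.021 ] 23.762281871808955
corner xy (np.float64(-208.54442379189376), np.float64(-52.14685592563268)) pusher z 77.96047601529658 toolx [-0.0094  0.0045 -0.9999] jaw 71.38961098179453
fix tilt [-0.      0.0013 -0.0104]
XC,YC in tool [-0.0088 -0.7672 -0.6413] [-0.0057 -0.6413  0.7673]
delta [ 62.99   -87.3924 -51.5325]
side plate in corner -74.9 -18.9 size 25.2 18.3 ang 57.3 max xy [-61.88235  -10.841126]
top plate in corner -45.1 -35.4 size 69.7 88.8 ang 89.8 max xy [-0.66296613 -0.5192377 ]
```

View pics/s6.png

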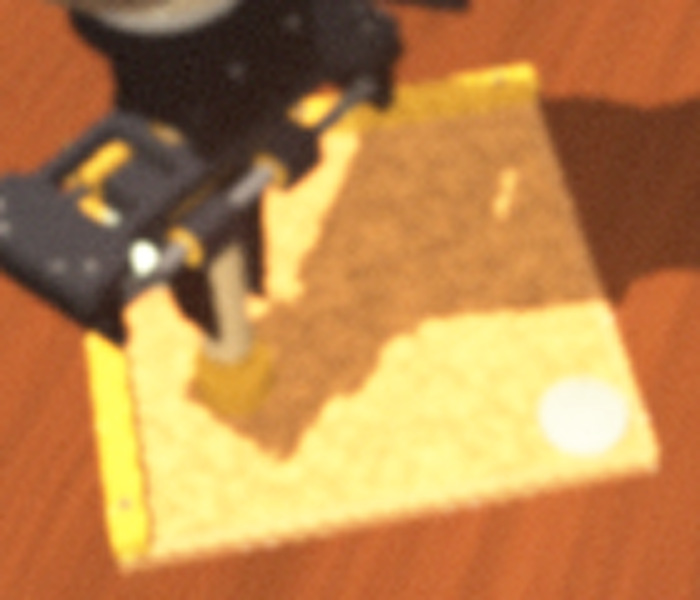

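View pics/t6.png

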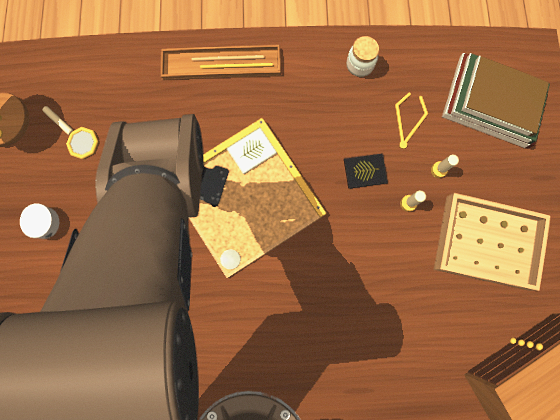

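The top view gives the plate at (-45.1,-35.4), square within 0.2°, against both strips and free of the foot. Now I'll choose a clear spot on the desk left of the board.

```bash
python3 - <<'E'
from h import *
np.set_printoptions(precision=1,suppress=True)
print(onz('top',[(170,245),(104,248),(152,320)],0),onz('top',[(85,241)],90),onz('side',[(229,367)],0))
p=(470,165);print(w2c(p),go(*p,159),proj('top',[[*p,0]]))
E
```

```text
[[453.3 166.1   0. ]
 [449.7 317.9   0. ]
 [287.5 207.5   0. ]] [[458.3 329.4  90. ]] [[458.8 333.3   0. ]]
(np.float64(-303.6643434427548), np.float64(-100.31877452142591)) [ -1.4 105.1  25.3] [[170.5 237.5]]
```

>>> step_arm(rows=[[0,25,6,0,0.001,-0.01],[0,35,9,0,0,0],[0,30,8,0,0,0],[0,14,3,0,0,0],[0,0,0,0,0,0]])

```text
t: 15.12
eef_pos: [470.2, 165.1, 153.0]
tcp_rot: [2.018, 1.562, -3.025]
ft_force: [0.1, -0.4, -2.1]
opening: 0.247
```

```bash
python3 st.py -303.7 -100.3 0
```

```text
15.125 [470.2493 165.1455 152.972 ] [ 0.0872 -0.3867 -2.0991] 23.464042439377632
corner xy (np.float64(-303.65819598619834), np.float64(-100.03021001680152)) pusher z 71.77202446184826 toolx [-0.009  -0.0011 -1.    ] jaw 71.06076198445334
fix tilt [ 0.     -0.0039 -0.0082]
XC,YC in tool [-0.0038 -0.7709 -0.6369] [-0.0083 -0.6368  0.7709]
delta [71.7714 -0.3854  0.101 ]
```

>>> step_arm(rows=[[10,0,0,0,-0.004,-0.008],[20,0,0,0,0,0],[18,0,0,0,0,0],[10,0,0,0,0,0],[3,0,0,0,0,0],[0,0,0,0,0,0]])

```text
t: 15.88
eef_pos: [474.2, 162.8, 87.7]
tcp_rot: [-1.132, 1.568, 0.104]
ft_force: [-0.2, 0.3, -1.4]
opening: 0.249
```

```bash
python3 st.py -303.7 -100.3 0;python3 - <<'E'
from h import *
t=env.read_camera('side');cv2.imwrite('pics/s7.png',cv2.resize(t[220:400,160:370,::-1],(700,600),interpolation=cv2.INTER_CUBIC))
cv2.imwrite('pics/w7.png',env.read_camera('wrist')[:,:,::-1])
E
```

```text
15.875 [474.2249 162.8103  87.7337] [-0.2408  0.3085 -1.3702] 23.65897403115677
corner xy (np.float64(-299.5898680896553), np.float64(-97.86056481555546)) pusher z 6.533698526966248 toolx [ 0.0029  0.0003 -1.    ] jaw 70.8614597865584
fix tilt [-0.      0.0012  0.0026]
XC,YC in tool [ 0.0012 -0.7732 -0.6342] [ 0.0026 -0.6342  0.7732]
delta [6.5223 4.7419 0.7126]
```

View pics/s7.png

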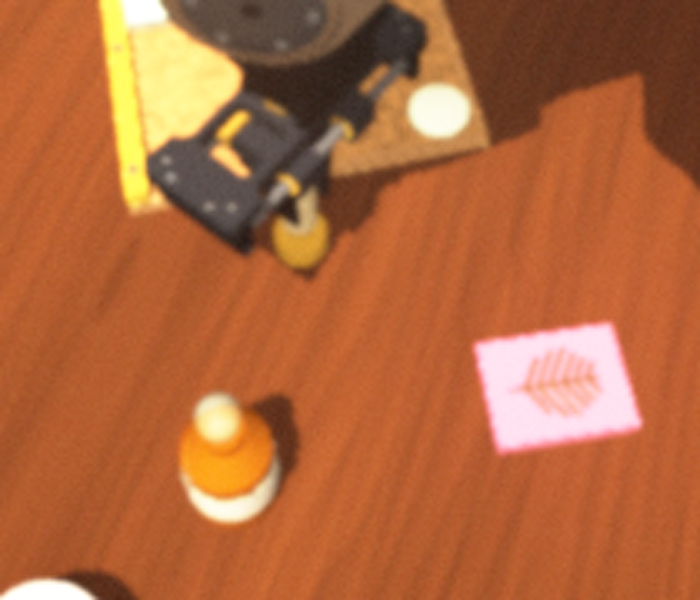

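View pics/w7.png

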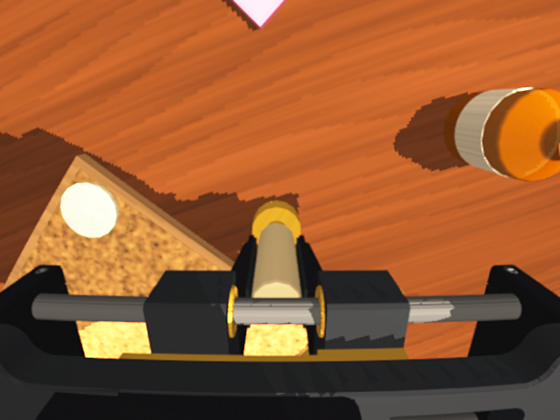

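The foot sits at the same place in the wrist image as just after the grasp, so it hasn't slipped. It's off the board and clear of the bottle. I'll lower it until it touches.

>>> step_arm(rows=[[2,4,0,0,0.001,0.002],[2,0,0,0,0,0],[2,0,0,0,0,0],[0,0,0,0,0,0]])

```text
t: 16.48
eef_pos: [470.5, 164.6, 82.7]
tcp_rot: [-1.067, 1.568, 0.17]
ft_force: [0.0, -0.6, -1.1]
opening: 0.252
```

```bash
python3 st.py -303.7 -100.3 0
```

```text
16.475 [470.5027 164.5564  82.6675] [ 0.0278 -0.573  -1.0799] 23.955927020982735
corner xy (np.float64(-303.02348544803976), np.float64(-100.1219108779588)) pusher z 1.4674631015347046 toolx [ 0.003   0.0005 -1.    ] jaw 70.89106138403638
fix tilt [-0.      0.0015  0.0026]
XC,YC in tool [ 0.0011 -0.7728 -0.6346] [ 0.0028 -0.6346  0.7728]
delta [1.4662 0.6397 0.2896]
```

>>> step_arm(rows=[[1,0,0,0,0.001,0.002],[0.8,0,0,0,0,0],[0,0,0,0,0,0]])

```text
t: 16.85
eef_pos: [470.7, 164.6, 81.2]
tcp_rot: [-0.983, 1.57, 0.254]
ft_force: [-0.2, 0.3, -2.5]
opening: 0.251
```

```bash
python3 st.py -303.7 -100.3 0
```

```text
16.85 [470.7147 164.6065  81.1872] [-0.1517  0.3326 -2.471 ] 23.83824252661395
corner xy (np.float64(-302.95539413190187), np.float64(-99.91502746329695)) pusher z -0.012825165941265482 toolx [ 0.0012  0.0003 -1.    ] jaw 70.8930758268199
fix tilt [-0.      0.0007  0.001 ]
XC,YC in tool [ 0.0004 -0.7728 -0.6346] [ 0.0012 -0.6346  0.7728]
delta [-0.0135  0.8197  0.1751]
```

>>> step_arm(rows=[[1,0,0,0,0,0],[0,0,0,0,0,0]])

```text
t: 17.1
eef_pos: [471.0, 164.6, 81.3]
tcp_rot: [-1.033, 1.568, 0.204]
ft_force: [-0.5, -0.8, -1.4]
opening: 0.245
```

```bash
python3 st.py -303.7 -100.3 0
```

```text
17.1 [470.9951 164.6226  81.3191] [-0.5299 -0.8014 -1.4111] 23.3381007452624
corner xy (np.float64(-302.8226053224444), np.float64(-99.66752794640759)) pusher z 0.11912853822994407 toolx [ 0.0024  0.0005 -1.    ] jaw 70.8948096220749
fix tilt [-0.      0.0013  0.0021]
XC,YC in tool [ 0.0008 -0.7728 -0.6347] [ 0.0023 -0.6347  0.7728]
delta [0.1169 1.0797 0.0679]
```

>>> step_arm(rows=[[1.5,0,0,0,0,0],[1,0,0,0,0,0]])

```text
t: 17.35
eef_pos: [471.4, 164.6, 81.0]
tcp_rot: [-1.075, 1.566, 0.163]
ft_force: [-5.0, -1.2, 17.6]
opening: 0.248
```

```bash
python3 st.py -303.7 -100.3 0
```

```text
17.35 [471.3838 164.6298  81.0246] [-5.0475 -1.151  17.6108] 23.623068287588097
corner xy (np.float64(-302.6256462965757), np.float64(-99.33232660162976)) pusher z -0.17543870208231738 toolx [ 0.0044  0.0007 -1.    ] jaw 70.90929984825341
fix tilt [-0.      0.0021  0.0039]
XC,YC in tool [ 0.0017 -0.7726 -0.6349] [ 0.0041 -0.6348  0.7726]
delta [-0.1812  1.4437 -0.0652]
```

Firm contact, 17 N up. I'll relax slightly, then release.

>>> step_arm(rows=[[0,0,0,0,0,0],[0,0,0,0,0,0]])

```text
t: 17.6
eef_pos: [471.4, 164.6, 81.1]
tcp_rot: [-1.077, 1.566, 0.161]
ft_force: [-0.1, -0.4, -0.6]
opening: 0.249
```

>>> step_arm(rows=[[0,0,0,0,0,0],[0,0,0,0,0,0],[0,0,0,0,0,0],[0,0,0,0,0,0],[0,0,0,0,0,0],[0,0,0,0,0,0]], grip=80)

```text
t: 18.35
eef_pos: [471.6, 164.6, 80.7]
tcp_rot: [-1.072, 1.566, 0.166]
ft_force: [0.3, 0.2, -0.3]
opening: 0.809
```

```bash
python3 st.py -303.7 -100.3 0;python3 - <<'E'
from h import *
cv2.imwrite('pics/w8.png',env.read_camera('wrist')[:,:,::-1])
E
```

```text
18.35 [471.5514 164.646   80.7244] [ 0.3098  0.2464 -0.3078] 76.89533497474507
corner xy (np.float64(-302.5519057678163), np.float64(-99.18096298200089)) pusher z -0.47559638749052624 toolx [ 0.0045  0.0008 -1.    ] jaw 70.90680287181898
fix tilt [0.     0.0022 0.004 ]
XC,YC in tool [ 0.0017 -0.7727 -0.6348] [ 0.0043 -0.6348  0.7727]
delta [-0.4824  1.5955 -0.1347]
```

View pics/w8.png

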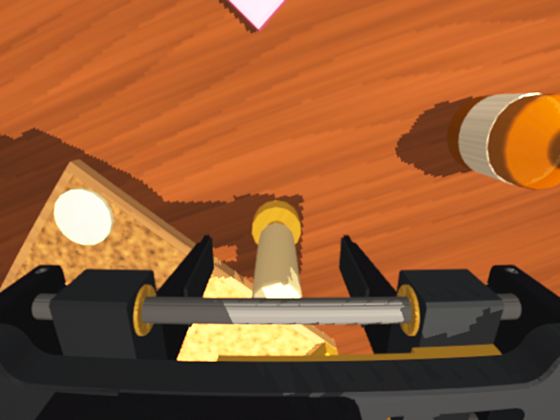

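The fingers are open and the pusher stands centred. I'll retract straight up, then move clear of the views.

>>> step_arm(rows=[[-10,0,0,0,0,0],[-25,0,0,0,0,0],[-40,0,0,0,0,0],[-50,0,0,0,0,0],[-40,0,0,0,0,0]])

```text
t: 19.02
eef_pos: [469.7, 164.2, 250.7]
tcp_rot: [2.743, 1.571, -2.303]
ft_force: [0.1, 0.3, 0.5]
opening: 0.846
```

>>> step_arm(rows=[[0,10,40,0,0,0],[0,15,55,0,0,0],[0,15,55,0,0,0],[0,15,55,0,0,0],[0,10,40,0,0,0],[0,0,0,0,0,0],[0,0,0,0,0,0]])

```text
t: 19.9
eef_pos: [488.8, 423.9, 260.5]
tcp_rot: [-0.94, 1.56, 0.296]
ft_force: [0.3, 0.2, -1.3]
opening: 0.84
```

```bash
python3 st.py; python3 pl.py side top;python3 - <<'E'
from h import *
t=env.read_camera('top')[:,:,::-1];s=env.read_camera('side')[:,:,::-1]
cv2.imwrite('pics/t9.png',t);cv2.imwrite('pics/s9.png',s)
E
```

```text
19.9 [488.8168 423.9339 260.5236] [ 0.3025  0.2474 -1.2787] 79.855447163443
corner xy (np.float64(-514.6100313847583), np.float64(51.01772827456166)) pusher z 179.32362465274173 toolx [ 0.0101  0.0031 -0.9999] jaw 70.79514767594691
fix tilt [-0.      0.0062  0.0085]
XC,YC in tool [ 0.0027 -0.7739 -0.6333] [ 0.0102 -0.6333  0.7739]
side plate in corner 81.9 -61.4 size 45.5 38.1 ang 11.8 max xy [100.328674 -38.139885]
top plate in corner -45.2 -35.4 size 69.7 88.8 ang 89.8 max xy [-0.66296613 -0.5192377 ]
```

View pics/t9.png

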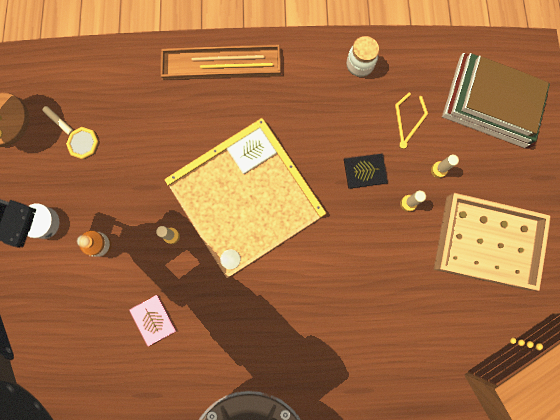

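View pics/s9.png

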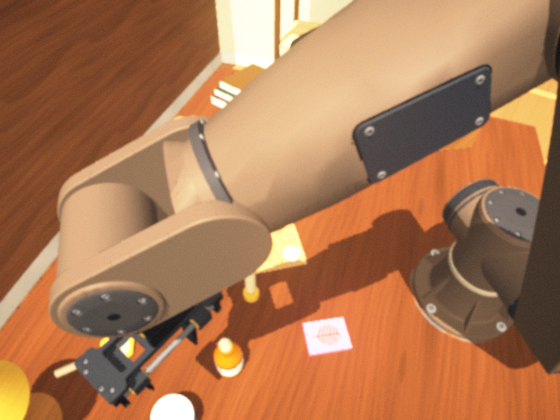

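```bash
python3 - <<'E'
from h import *
np.set_printoptions(precision=1,suppress=True)
p=[471.5,164.6];print(proj('top',[[*p,9],[*p,106]]),proj('side',[[*p,9],[*p,106]]))
t=cv2.imread('pics/t9.png');cv2.imwrite('pics/x.png',cv2.resize(t[205:265,140:250],(770,420),interpolation=cv2.INTER_CUBIC))
s=env.state();print(s['t'],s['ft_force'],s['qvel'])
E
```

```text
[[169.8 236.5]
 [160.4 232.2]] [[251.7 293.8]
 [249.9 270.4]]
20.1 [-0.3 -0.6  0.8] [-0.  0. -0.  0. -0.  0.]
```

View pics/x.png

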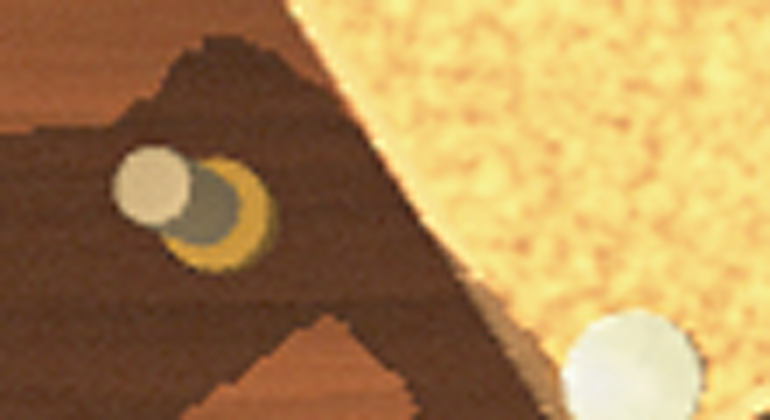

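The crop shows the handle top at (161.7,231.6) and the foot at (171,235.6). Their separation matches an upright pusher on the desk. The lens is unmoved. I'll hand in.

```bash
python3 -c "
from cell import env
print(env.job_done())"
```

```text
the job is handed in; nothing more can be done
None
```

I picked up the leftmost pusher and slid the glass plate square into the brass corner, first against the y strip and then the x strip. I then stood the pusher on the desk about 40 mm left of the board, let go, and handed the job in at about 20 s.

**Last checks:**
- **Plate:** the top camera puts it at (-45.2, -35.4) mm in the corner frame, square within about 0.2°.
- **Pusher:** it is upright on the desk within about 1–2 px of where I projected it, and released.
- **Lens:** it still shows at its starting pixel.
- **Arm:** it is at rest and clear of everything.

**Checks that failed or disagreed:**
- **Side camera:** its plate readings during the x-push and afterwards were useless, because the arm blocked the view. The final plate position therefore rests on the top view alone.
- **First y-push:** it turned the plate to about 12°. I fixed that by pushing again nearer its rear end.

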